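# Load ceramic terminal blocks into a sloping magazine rail

### The job

Slide both ceramic terminal blocks, one behind the other, into the sloping aluminium rail through its upper open end, each with its low nose pointing downhill and its tall tower at the uphill end. Push the row gently, so that the ceramic does not chip, down against the sprung pad until the catch in the rail floor snaps up behind the second block, then let go so that the row stays locked between pad and catch. Leave the beaker, the bowl and the kiln prop where they are.

Things in the scene. Friction and masses are not known exactly. Their poses are not given: they have to be found in the camera images.
- rail: Aluminium channel rail on a dark steel stand, tilted 20 degrees. Origin: centre of the channel floor at the mouth (upper end of the covered part), 75 mm above the table. x runs downhill along the rail, y across, z normal to the sloping floor. Covered from x 0 to 140 mm, inside width 37, outside 47 mm. Ceramic does not slide down it by itself (friction about 0.6): it must be pushed.
- rail_lip (a point): Middle of the mouth at the height of the lips' top. Two lips hang over the channel floor, underside 10.5 mm and top 14.5 mm above it, leaving a 24 mm wide slot all along the middle. Nothing of the rail stands above the lips.
- rail_landing (a point): Uphill end of the landing: the bare floor (47 mm wide, 5 mm thick) runs on from the mouth to here, rail x -45 to 0 mm. Two side guides at rail x -19 to 2 mm, 14.5 mm high, funnel from about 48 mm down to 38 mm between them.
- catch (a joint): Sprung steel catch in the rail floor, 14 mm wide. 0 = up (4 mm proud), about 0.004 m = pressed flush by a block's foot. Its square locking face is at rail x = 16 + c mm, its ramp 3 to 12 mm uphill of that. c is 0 to 16 mm, fixed in each run but not told: catch and pad were clamped there together. A block pushed downhill rides over it (1 to 2 N of spring); it snaps up once the block's tail has passed.
- pad (a joint): Sprung black pad at the low end. 0 = at rest, face at rail x = 101 + c mm (same c), 85 mm beyond the catch's face; grows as pushed. 2 N at rest, 0.8 N more per mm: with both blocks (88 mm) locked it stays in 3 mm, 4.4 N. At 7 mm (7.6 N) it meets a rubber buffer of 3 N per mm: the catch has then surely snapped, so stop when this is felt; over 15 N between the blocks chips them.
- block_a: White ceramic terminal block, about 80 g, upright on the table, turned any way. Origin: centre of the underside; x to the low nose, z up. Foot 44 (x) x 34 (y) x 8 mm high (slides under the lips). Tower: x -21 to 3, y -10 to 10, top at 50 mm: hold it here across y. Nose step: x 3 to 19, 20 wide, top at 20 mm, brass screw. Locked row: origins at rail x = 38 + c (upper block) and 82 + c mm.
- block_b: A second block, identical to block_a; they may go in in either order.
- block_a_nose (a point): Point at the nose end of block_a's foot: block x = 22 mm, 4 mm above the underside.
- block_b_nose (a point): The same point on block_b.
- beaker: Bystander: white ceramic beaker, 72 mm across, 85 mm high; origin centre of its underside.
- bowl: Bystander: white ceramic bowl, 130 mm across, 50 mm high; origin centre of its underside.
- prop: Bystander: off-white kiln prop (plain refractory bar) lying down, 45 x 110 x 40 mm; origin centre of its underside.
Things that resemble listed ones, but are neither listed nor needed, are in the scene too. Leave any blue look-alike of the block_b alone. Of the things that look like the part that bears rail, the smaller one is meant.

How it is judged:
On the way:
1. one block is inside the rail beyond the mouth, nose downhill (((x of block_a in the frame of rail between 0.03 and 0.103 m and y of block_a in the frame of rail between -0.003 and 0.003 m and z of block_a in the frame of rail between -0.0025 and 0.005 m and angle between the z axis of block_a and the z axis of rail, either way round below 0.12 rad and x of block_a_nose in the frame of rail above 0.048 m) or (x of block_b in the frame of rail between 0.03 and 0.103 m and y of block_b in the frame of rail between -0.003 and 0.003 m and z of block_b in the frame of rail between -0.0025 and 0.005 m and angle between the z axis of block_b and the z axis of rail, either way round below 0.12 rad and x of block_b_nose in the frame of rail above 0.048 m))), for 0.1 s.
At the end, for the whole second after the job is handed in: Both blocks rest in the rail under its lips, nose downhill, within 3 mm sideways and 0.12 rad of its floor, z -2.5 to 5 mm: upper origin at rail x 35.5 to 57, lower at 79 to 102 mm, 42 to 47 mm apart; catch up behind them (joint below 1.5 mm), pad pushed in over 1 mm (((x of block_a in the frame of rail between 0.0355 and 0.057 m and y of block_a in the frame of rail between -0.003 and 0.003 m and z of block_a in the frame of rail between -0.0025 and 0.005 m and angle between the z axis of each of block_a, block_b and the z axis of rail, either way round below 0.12 rad and x of block_a_nose in the frame of rail above 0.0535 m and x of block_b in the frame of rail between 0.079 and 0.102 m and y of block_b in the frame of rail between -0.003 and 0.003 m and z of block_b in the frame of rail between -0.0025 and 0.005 m and x of block_b_nose in the frame of rail above 0.097 m and x of block_b in the frame of block_a between 0.042 and 0.047 m) or (x of block_b in the frame of rail between 0.0355 and 0.057 m and y of block_b in the frame of rail between -0.003 and 0.003 m and z of block_b in the frame of rail between -0.0025 and 0.005 m and angle between the z axis of each of block_b, block_a and the z axis of rail, either way round below 0.12 rad and x of block_b_nose in the frame of rail above 0.0535 m and x of block_a in the frame of rail between 0.079 and 0.102 m and y of block_a in the frame of rail between -0.003 and 0.003 m and z of block_a in the frame of rail between -0.0025 and 0.005 m and x of block_a_nose in the frame of rail above 0.097 m and x of block_a in the frame of block_b between 0.042 and 0.047 m)) and value of joint catch below 0.0015 m and value of joint pad above 0.001 m and linear speed of each of block_a, block_b below 0.01 m/s); the robot touches nothing.
It fails at once if the blocks are rammed together with over 15 N and chip (contact force between block_a and block_b above 15 N).
It fails at once if the beaker is shifted more than 30 mm (distance of beaker from where it was at the start of the episode above 0.03 m).
It fails at once if the bowl is shifted more than 30 mm (distance of bowl from where it was at the start of the episode above 0.03 m).
It fails at once if the prop is shifted more than 30 mm (distance of prop from where it was at the start of the episode above 0.03 m).
It also fails if it takes over 72 s, if anything falls off the work surface, if the arm or the gripper's body presses on something with over 40 N, if the wrist force passes 120 N, or if a joint passes its speed limit or range.

### The arm

A 6-joint arm with a two-finger parallel gripper is mounted at the origin on the work surface. World frame = base frame: x ahead of the robot, y to its left, z up, the work surface at z = 0. Lengths are in m, angles in rad, forces in N, time in s.
With the tool pointing down it reaches from about 0.275 to 0.75 m from the base axis. Payload 10.2 kg.
Tool frame: the origin (TCP) lies on the front face of the gripper's body, between the roots of the fingers; the fingertips stand 73 mm ahead of it and the grasp point (between the pads) lies 54 mm ahead of it; z points along the fingers, y is the direction in which the jaws open and shut (so a half turn about z gives the same grasp; the last joint's range is limited). The gripper opens to 85 mm and grips with 20 to 120 N. Pads are 22 mm wide; open, the fingers measure 114 mm over their backs; the gripper's body (76 mm by 85 mm) begins 54 mm behind the grasp point. The pads swing forward as they close: fully open they stand 13 mm farther back than shut.
Start: joints at [-1.51, 0.313, 1.498, -0, 1.331, -0.223], TCP at [0.147, -0.504, 0.304] pointing down, gripper open.
Joint ranges: [-2.94, 2.94], [-0.97, 2.17], [0.19, 2.56], [-1.23, 4.37], [0.02, 3.11], [-2.88, 2.88]. Speed limits (rad/s): [2.39, 2.39, 3.01, 3.14, 3.14, 3.14].

### API

Orientations are given as [roll, pitch, yaw] about the fixed x, y, z axes, in that order (R = Rz(yaw) Ry(pitch) Rx(roll)).
In Python, from cell import readout, optics, manip gives the robot as it stands. The module is installed in compiled form; this text tells all that it offers.
- The arm moves only by the shell command python3 -m pendant 'ROWS' [OPENING]. ROWS is a JSON object of lists of equal length, an entry for each row: "delta_pos": the shift along the tool's x, y, z in mm, a list of three; "yaw": the turn about the tool's z in degrees. In form: {"delta_pos": [[x, y, z], ...], "yaw": [yaw, ...]}. A call has 1 to 8 rows; each row is the pose to reach, as a shift and turn from the pose commanded when the call began, along the tool's axes at that moment; what a row does not reach only later rows make up. A row lasts 1/12 s, in which the tool goes at most 41.7 mm and 7.16 degrees, less where a joint would pass 70% of its speed; a pose out of reach is approached as far as the arm can. A call with a gripper value outside its range is refused whole. OPENING is the gripper command: -1 is fully open, 1 is shut, values between are in proportion, set as the call begins (- or left out, the last holds). The fingers move at their own pace and stop on an object; the grip force is fixed at half the most. Time passes only in rows, so rows that repeat a pose let the fingers close. It gives the time, the measured TCP pose, the force and the opening at its end, in the units of the state.
- readout.get_obs(): the state, without advancing time (a new reading comes with each control period).
- optics.get_image(name): name is "side" or "top"; returns a dict with "image" (480x640x3 uint8, blue, green, red), "intrinsics" (3x3 intrinsics, pixels), "extrinsics" (4x4, takes a point from camera to world coordinates). Camera axes: x right, y down, z forward; pixel columns grow to the right and rows downward; lengths in m; the calibration is good to about 2 mm. A picture is of the moment at which its call begins. There is no depth.
- manip.close_job(): hands the job in, once; it reports no verdict.
Trained networks look in a picture, given as the dict that the camera call returned (one of the last four; its "shot" number tells which), for a name from the list of things; names that differ only in an ending like _2 or _b are one class to them, and where a whole thing is asked for, a point or a joint stands for the part that bears it (a point fixed in the world has none). Each returns a list of dicts, best first, with "p" (0 to 1); they miss things now and then, are a little off and sometimes report something else, mostly with a low value. They report only what shows in the picture. A call takes as long as a camera call. They do not tell look-alikes from the thing itself.
- optics.boxes_of(picture, query): "bbox" ([left, top, right, bottom] in pixels, round what is visible of it).
The state is a dict: "t": time; "joints": joint angles; "dq": joint speeds; "tau": joint torques, N m; "position": TCP position; "tool_rot": TCP orientation; "ft_force": force on the tool from outside, world axes, zero at the start; "ft_torque": the same for the moment, N m; "gripper_width": finger opening in m.
Only numpy, scipy, OpenCV 4.12 (cv2) and the standard library are available. Lean on these libraries where they do the work, as an engineer would, in place of code of your own. Each camera call takes 0.05 s, during which the arm holds its last target.

## Working session

There is one attempt and no reset: what is moved stays moved. The work goes in short steps, Python scripts to look and compute and a shell command to move; the robot and the scene stay as the last step left them, time stands still between calls to the robot, and variables do not carry over. Pictures are saved under pics/ and viewed, and the job is handed in when it is done.

```bash
mkdir -p pics; ls
python3 - <<'E'
from cell import readout, optics, manip
import cv2, numpy as np
np.set_printoptions(precision=4,suppress=True)
o=readout.get_obs(); print({k:o[k] for k in ('t','position','tool_rot','ft_force','gripper_width')})
for n in ('side','top'):
    p=optics.get_image(n); cv2.imwrite(f'pics/{n}0.png',p['image']); print(n,p['intrinsics'],p['extrinsics'])
    for q in ('rail','block_a','beaker','bowl','prop'):
        for d in optics.boxes_of(p,q): print(q,np.round(d['bbox']),round(d['p'],2))
E
```

```text
pics
{'t': 0.0, 'position': array([ 0.147 , -0.5038,  0.3033]), 'tool_rot': array([-3.1403, -0.0003,  0.2838]), 'ft_force': array([-0.1663, -0.0875, -0.094 ]), 'gripper_width': 0.08544482257426451}
side [[462.2107   0.     315.377 ]
 [  0.     462.2107 241.9888]
 [  0.       0.       1.    ]] [[-0.9989 -0.0327  0.0348  0.5877]
 [-0.0475  0.6158 -0.7864  0.8345]
 [ 0.0043 -0.7872 -0.6167  0.8046]
 [ 0.      0.      0.      1.    ]]
rail [319. 250. 393. 274.] 0.97
rail [137. 334. 280. 382.] 0.82
block_a [376. 328. 398. 356.] 0.88
block_a [318. 321. 344. 349.] 0.72
block_a [313. 360. 334. 388.] 0.64
beaker [245. 270. 276. 311.] 0.9
bowl [377. 177. 419. 208.] 0.61
bowl [376. 334. 397. 352.] 0.36
prop [312. 192. 333. 227.] 0.77
prop [319. 247. 395. 277.] 0.61
top [[482.6587   0.     318.532 ]
 [  0.     482.6587 242.6073]
 [  0.       0.       1.    ]] [[ 0.035  -0.9743  0.2227  0.429 ]
 [-0.9994 -0.035   0.0038 -0.0547]
 [ 0.004  -0.2227 -0.9749  1.058 ]
 [ 0.      0.      0.      1.    ]]
rail [142. 102. 195. 225.] 0.86
rail [293. 256. 326. 352.] 0.74
block_a [212. 264. 235. 285.] 0.83
block_a [197. 321. 225. 342.] 0.67
block_a [166. 259. 193. 281.] 0.65
beaker [254. 181. 290. 218.] 0.98
bowl [462. 348. 527. 411.] 0.66
prop [424. 248. 477. 280.] 0.58
prop [165. 260. 190. 282.] 0.48
```

View pics/side0.png

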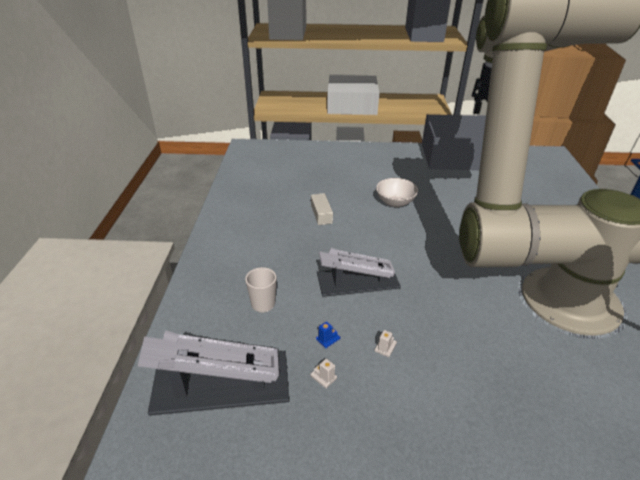

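View pics/top0.png

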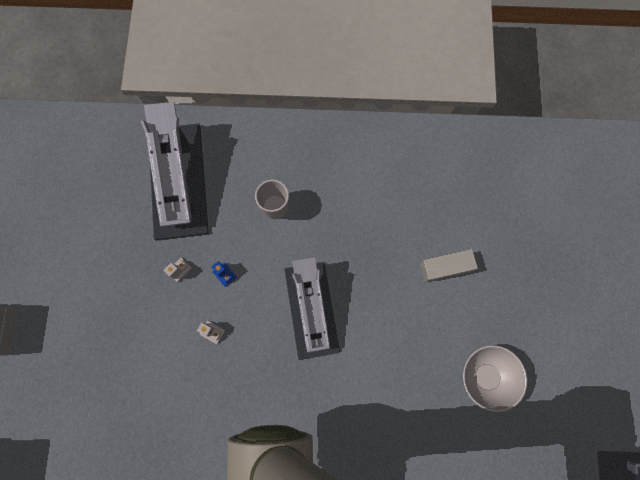

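Run:
```python
import cv2, numpy as np
s=cv2.imread('pics/side0.png');t=cv2.imread('pics/top0.png')
def c(im,x0,y0,x1,y1,w,n): 
    k=im[y0:y1,x0:x1]; f=w/(x1-x0); cv2.imwrite('pics/'+n,cv2.resize(k,None,fx=f,fy=f,interpolation=cv2.INTER_CUBIC))
c(s,300,240,420,330,800,'s_rail.png'); c(s,300,310,420,400,800,'s_blk.png')
c(t,280,245,340,365,300,'t_rail.png'); c(t,150,250,250,350,600,'t_blk.png')
```

```text
(no output)
```

View pics/s_rail.png

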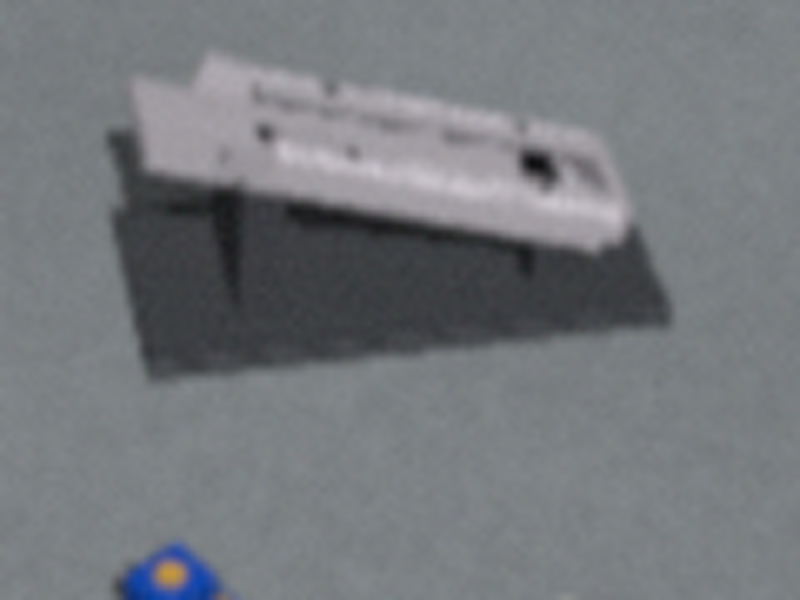

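View pics/s_blk.png

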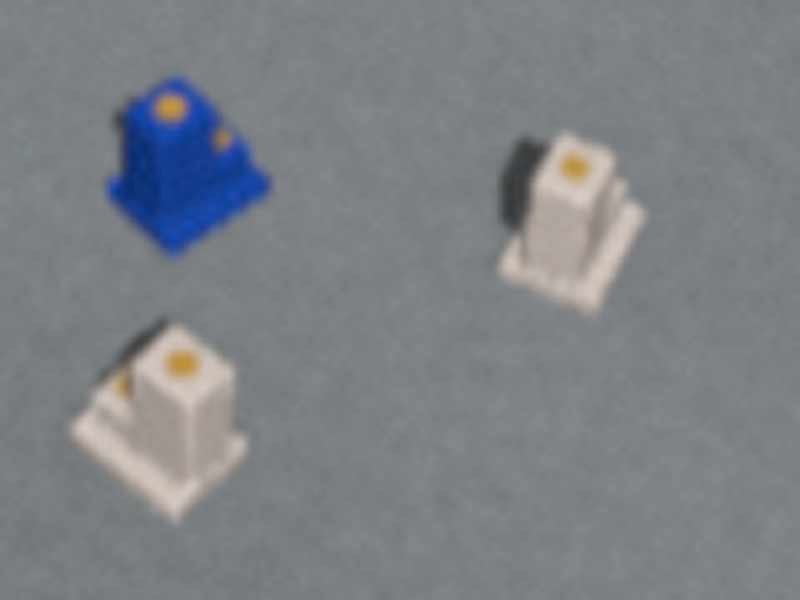

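View pics/t_rail.png

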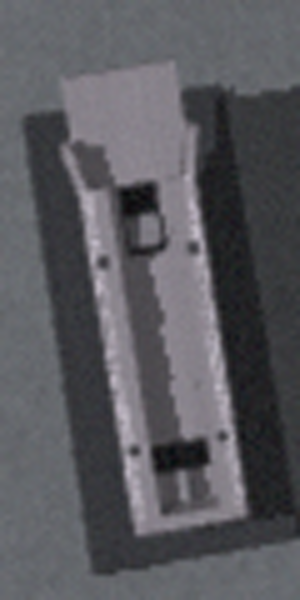

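View pics/t_blk.png

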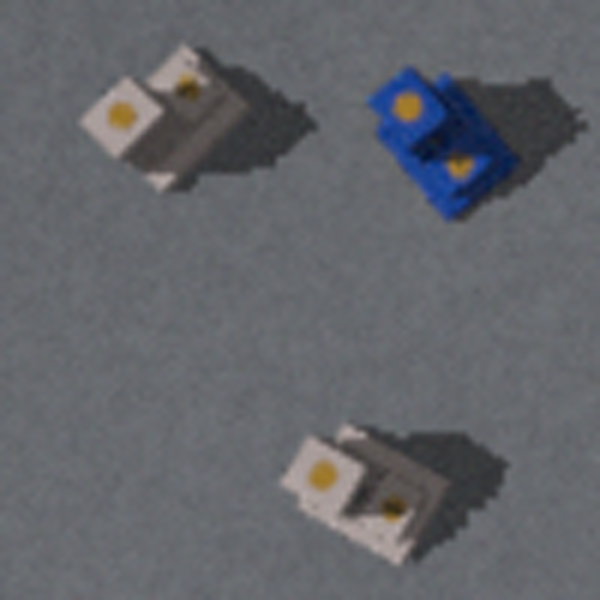

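The smaller rail is meant: side box (319–393, 250–274), top (293–326, 256–352). The large one at side (137–280, 334–382) is a look-alike. For the blocks I choose the white ones at side (386,342) and (325,373), top (210,331) and (177,269). The blue one at side (328,334), top (223,273) stays. Next I fit the poses.

```bash
cat > h.py <<'E'
import numpy as np, cv2
from scipy.optimize import least_squares
np.set_printoptions(precision=4,suppress=True)
def proj(p,X):
    K=np.array(p['intrinsics']);E=np.linalg.inv(np.array(p['extrinsics']))
    X=np.atleast_2d(X); c=X@E[:3,:3].T+E[:3,3]; u=c@K.T; return u[:,:2]/u[:,2:]
def blockR(q): c,s=np.cos(q[2]),np.sin(q[2]); return np.array([[c,-s,0],[s,c,0],[0,0,1]])
def blk(q,P): return np.asarray(P,float)/1000@blockR(q).T+np.array([q[0],q[1],0])
T=np.radians(20)
def railR(yaw):
    c,s=np.cos(yaw),np.sin(yaw); Rz=np.array([[c,-s,0],[s,c,0],[0,0,1]])
    ct,st=np.cos(T),np.sin(T); Ry=np.array([[ct,0,st],[0,1,0],[-st,0,ct]]); return Rz@Ry
def rail(q,P): return np.asarray(P,float)/1000@railR(q[2]).T+np.array([q[0],q[1],0.075])
def box(x0,x1,y0,y1,z0,z1):
    v=[(x,y,z) for x in(x0,x1) for y in(y0,y1) for z in(z0,z1)]
    e=[(i,j) for i in range(8) for j in range(i+1,8) if sum(a!=b for a,b in zip(v[i],v[j]))==1]
    return v,e
def draw(im,p,f,q,boxes,off,sc,col):
    for b in boxes:
        v,e=box(*b); u=(proj(p,f(q,v))+.5-np.array(off))*sc
        for i,j in e: cv2.line(im,tuple(int(a) for a in u[i]),tuple(int(a) for a in u[j]),col,1,cv2.LINE_AA)
BB=[(-22,22,-17,17,0,8),(-21,3,-10,10,8,50),(3,19,-10,10,8,20)]
RB=[(-45,140,-23.5,23.5,-5,0),(0,140,-23.5,23.5,0,14.5),(0,140,-12,12,14.5,14.5)]
E
cat > fit.py <<'E'
from h import *
from cell import optics
ps=optics.get_image('side');pt=optics.get_image('top')
S=lambda x,y:(x/6.667+300,y/6.667+310); Tp=lambda x,y:(x/6+150,y/6+250)
SR=lambda x,y:(x/6.667+300,y/6.667+240); TR=lambda x,y:(x/5+280,y/5+245)
def fit(f,q0,obs):
    def r(q,):
        return np.concatenate([(proj(p,f(q[:3],[P]))[0]+0.5-np.array(uv)) for p,uv,P in obs])
    best=None
    for y in np.arange(0,6.28,.5):
        s=least_squares(r,[q0[0],q0[1],y],loss='soft_l1',x_scale=[.01,.01,.1])
        if best is None or s.cost<best.cost: best=s
    print(best.x,np.degrees(best.x[2]),best.cost); print(r(best.x).reshape(-1,2).round(1).tolist()); return best.x
P=[(pt,Tp(122,116),(-9,0,50)),(pt,Tp(190,43),(22,17,8)),(pt,Tp(250,100),(22,-17,4)),(pt,Tp(163,193),(-22,-17,4)),
 (ps,S(182,363),(-9,0,50)),(ps,S(70,430),(22,17,4)),(ps,S(178,520),(-22,17,0)),(ps,S(248,445),(-22,-17,4))]
Q=[(pt,Tp(322,476),(-9,0,50)),(pt,Tp(350,425),(-22,17,8)),(pt,Tp(450,485),(22,17,4)),(pt,Tp(403,565),(22,-17,4)),
 (ps,S(573,167),(-9,0,50)),(ps,S(500,272),(-22,-17,4)),(ps,S(595,312),(-22,17,0)),(ps,S(645,212),(22,17,4))]
R=[(pt,TR(62,80),(-45,-23.5,0)),(pt,TR(175,63),(-45,23.5,0)),(pt,TR(135,535),(140,-23.5,14.5)),(pt,TR(247,515),(140,23.5,14.5)),
 (ps,SR(150,175),(-45,-23.5,0)),(ps,SR(133,78),(-45,23.5,0)),(ps,SR(628,212),(140,-23.5,14.5)),(ps,SR(598,130),(140,23.5,14.5))]
# rail y sign: nose dir toward robot => +y is world -y (right in top image)
out={}
for n,f,o,q0 in (('P',blk,P,(.4,.25)),('Q',blk,Q,(.3,.2)),('R',rail,R,(.4,0))):
    if n=='R':
        a=fit(f,q0,o); o2=[(p,uv,(x,-y,z)) for p,uv,(x,y,z) in o]; b=fit(f,q0,o2); q=a
    else: q=fit(f,q0,o)
    out[n]=q.tolist()
import json; json.dump(out,open('poses.json','w'))
def mk(p,q,f,bx,off,n,sc,sz=(100,100)):
    im=p['image'][off[1]:off[1]+sz[1],off[0]:off[0]+sz[0]]; im=cv2.resize(im,None,fx=sc,fy=sc,interpolation=cv2.INTER_CUBIC); 
    for qq,ff,bb,col in zip(q,f,bx,((0,255,0),(0,0,255))): draw(im,p,ff,qq,bb,off,sc,col)
    return im
a=mk(ps,[out['P'],out['Q']],[blk]*2,[BB]*2,(300,310),'',4); b=mk(pt,[out['P'],out['Q']],[blk]*2,[BB]*2,(150,250),'',4)
cv2.imwrite('pics/ov_b.png',np.hstack([a,b]))
a=mk(ps,[out['R']],[rail],[RB],(305,225),'',4); b=mk(pt,[out['R']],[rail],[RB],(260,255),'',4)
cv2.imwrite('pics/ov_r.png',np.hstack([a,b]))
E
python3 fit.py
```

```text
[0.5969 0.2556 5.592 ] 320.3955705694823 3.1037791607511913
[[-0.0, 0.6], [-1.1, 0.6], [0.2, 1.5], [0.5, 0.7], [-0.4, -0.4], [-0.8, 0.2], [-1.0, 0.3], [-0.5, -0.2]]
[0.464  0.1718 4.2242] 242.0269225921921 55.87729145843355
[[0.1, 0.4], [-0.9, -0.2], [0.1, 0.3], [-0.7, 1.0], [-0.3, -0.3], [13.4, 5.4], [-15.5, -6.0], [-14.5, -5.6]]
[ 0.5706 -0.0289  3.3422] 191.49458019414385 5.181707018827811
[[-0.3, 1.6], [-0.2, 1.3], [-0.4, -0.6], [-0.3, -0.4], [0.5, -3.0], [-0.1, -0.8], [-0.5, -0.3], [-1.2, -0.1]]
[ 0.5721 -0.0507  3.011 ] 172.51899505076685 137.5604060298325
[[40.0, 1.3], [-5.4, 0.9], [10.8, -0.9], [-34.1, -0.8], [0.2, -24.3], [-0.4, 2.0], [-1.9, -6.4], [1.7, 18.3]]
```

```bash
sed -i 's/S(500,272),(-22,-17,4)/S(500,272),(-22,17,4)/; s/S(595,312),(-22,17,0)/S(595,312),(-22,-17,0)/; s/S(645,212),(22,17,4)/S(645,212),(22,-17,4)/' fit.py; python3 fit.py
```

```text
[0.5969 0.2556 5.592 ] 320.3955705694823 3.1037791607511913
[[-0.0, 0.6], [-1.1, 0.6], [0.2, 1.5], [0.5, 0.7], [-0.4, -0.4], [-0.8, 0.2], [-1.0, 0.3], [-0.5, -0.2]]
[0.4637 0.1716 4.2713] 244.7281945610496 2.114209084018987
[[0.1, 0.7], [-1.4, 0.2], [0.1, -0.2], [0.0, 0.9], [-0.0, -0.3], [-0.7, -0.8], [-0.4, 0.4], [-0.5, -0.0]]
[ 0.5706 -0.0289  3.3422] 191.49458019414385 5.181707018827811
[[-0.3, 1.6], [-0.2, 1.3], [-0.4, -0.6], [-0.3, -0.4], [0.5, -3.0], [-0.1, -0.8], [-0.5, -0.3], [-1.2, -0.1]]
[ 0.5721 -0.0507  3.011 ] 172.51899505076685 137.5604060298325
[[40.0, 1.3], [-5.4, 0.9], [10.8, -0.9], [-34.1, -0.8], [0.2, -24.3], [-0.4, 2.0], [-1.9, -6.4], [1.7, 18.3]]
```

View pics/ov_b.png

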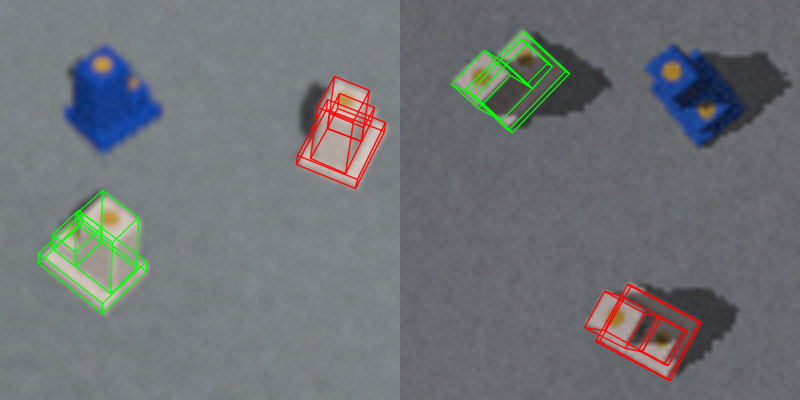

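View pics/ov_r.png

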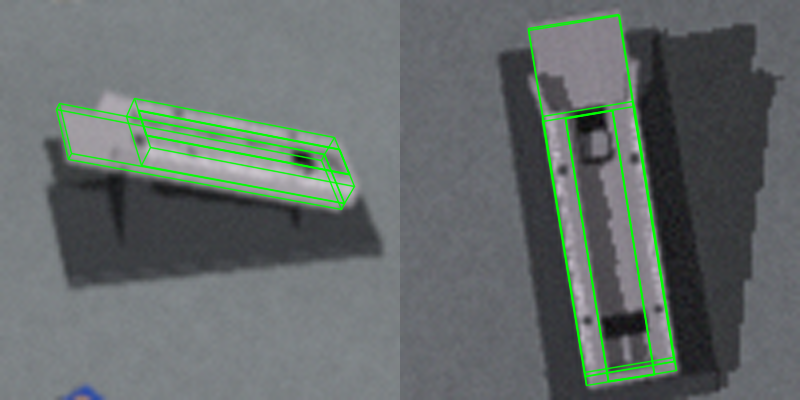

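Both fits overlay well: block wireframes lie on the white blocks, the rail on the small rail (residuals ~1 px). Now I work out the moves.

```bash
cat > go.py <<'E'
import sys,json
from h import *
from cell import readout
from scipy.spatial.transform import Rotation as Ro
po=json.load(open('poses.json'))
def st():
    o=readout.get_obs(); return o
def delta(tgt,psi):
    o=st(); Rm=Ro.from_euler('xyz',o['tool_rot']).as_matrix()
    d=Rm.T@(np.array(tgt)-o['position'])*1000
    cur=np.arctan2(Rm[1,0],Rm[0,0]); dy=(psi-cur+np.pi)%(2*np.pi)-np.pi
    print('t',round(o['t'],2),'pos',o['position'],'psi',np.degrees(cur).round(2),'F',o['ft_force'],'w',round(o['gripper_width'],4),'q6',o['joints'][5].round(2))
    print('target',np.round(tgt,4),'delta mm',d.round(1),'yaw tool deg',np.degrees(-dy).round(1)); return d
def onrail(x,y,z): return rail(po['R'],[(x,y,z)])[0]
def show():
    o=st(); r=railR(po['R'][2]).T@(o['position']-np.array([po['R'][0],po['R'][1],.075])); 
    print('TCP in rail mm',(r*1000).round(1),'F rail',(railR(po['R'][2]).T@o['ft_force']).round(2))
E
python3 - <<'E'
from go import *
for n,add in (('Q',np.pi),('P',np.pi)):
    q=po[n]; t=blk(q,[(-9,0,0)])[0]; print(n); delta([t[0],t[1],.20],q[2]-add)
# catch / pad estimate from top pixel
from cell import optics
p=optics.get_image('top')
for u,z in (((315.5-.5,333.25-.5),8),((309.2-.5,295-.5),4)):
    xs=np.arange(0,140,.5); uu=proj(p,[onrail(x,0,z) for x in xs]); print('rail x',xs[np.argmin(np.abs(uu[:,1]-u[1]))])
E
```

```text
Q
t 0.8 pos [ 0.147  -0.504   0.3039] psi 16.26 F [ 0.049  -0.9926  0.7917] w 0.0857 q6 -0.22
target [0.4675 0.1797 0.2   ] delta mm [ 499.2 -566.6  103.9] yaw tool deg -48.5
P
t 0.8 pos [ 0.147  -0.504   0.3039] psi 16.26 F [ 0.049  -0.9926  0.7917] w 0.0857 q6 -0.22
target [0.59   0.2613 0.2   ] delta mm [ 639.5 -610.7  103.9] yaw tool deg -124.1
rail x 107.0
rail x 26.5
```

```bash
python3 -m pendant '{"delta_pos":[[30,-34,0],[60,-68,0],[90,-102,0],[120,-136,0],[147,-167,0],[174,-198,0],[200,-227,0],[220,-250,0]],"yaw":[-4,-8,-12,-16,-20,-24,-28,-30]}'
python3 - <<'E'
from go import *
q=po['Q'];t=blk(q,[(-9,0,0)])[0];delta([t[0],t[1],.20],q[2]-np.pi)
E
```

```text
t: 1.52
position: [0.2884, -0.2005, 0.3041]
tool_rot: [3.141, 0.0, 0.81]
ft_force: [0.4, -0.1, 0.4]
gripper_width: 0.0851
t 1.52 pos [ 0.2884 -0.2005  0.3041] psi 46.42 F [ 0.4022 -0.1419  0.3788] w 0.0851 q6 -0.18
target [0.4675 0.1797 0.2   ] delta mm [ 398.9 -132.4  104. ] yaw tool deg -18.3
```

```bash
python3 -m pendant '{"delta_pos":[[37,-12,4],[74,-24,8],[111,-36,12],[148,-48,16],[185,-60,20],[222,-73,24],[259,-86,28],[290,-96,32]],"yaw":[-2,-4,-6,-8,-10,-12,-15,-18]}'
python3 - <<'E'
from go import *
q=po['Q'];t=blk(q,[(-9,0,0)])[0];delta([t[0],t[1],.20],q[2]-np.pi)
E
```

```text
t: 2.18
position: [0.4198, 0.0761, 0.2719]
tool_rot: [3.141, -0.0, 1.125]
ft_force: [0.8, -1.9, 0.2]
gripper_width: 0.0857
t 2.18 pos [0.4198 0.0761 0.2719] psi 64.47 F [ 0.7683 -1.9067  0.2368] w 0.0857 q6 0.35
target [0.4675 0.1797 0.2   ] delta mm [114.   -1.6  71.9] yaw tool deg -0.3
```

```bash
python3 -m pendant '{"delta_pos":[[32,0,15],[62,-1,35],[90,-1,55],[105,-2,68],[112,-2,72],[114,-2,72],[114,-2,72],[114,-2,72]],"yaw":[0,0,0,0,0,0,0,0]}'
python3 - <<'E'
from go import *
q=po['Q'];t=blk(q,[(-9,0,0)])[0];delta([t[0],t[1],.095],q[2]-np.pi)
from cell import optics
for n,a in (('side',(300,260)),('top',(140,270))):
    p=optics.get_image(n); im=cv2.resize(p['image'][a[1]:a[1]+110,a[0]:a[0]+130],None,fx=3,fy=3,interpolation=cv2.INTER_CUBIC)
    draw(im,p,blk,q,BB,a,3,(0,255,0)); cv2.imwrite(f'pics/a_{n}.png',im)
cv2.imwrite('pics/a.png',np.hstack([cv2.imread('pics/a_side.png'),cv2.imread('pics/a_top.png')]))
E
```

```text
t: 2.85
position: [0.4672, 0.1763, 0.201]
tool_rot: [3.14, -0.001, 1.121]
ft_force: [0.1, 0.1, 0.4]
gripper_width: 0.086
t 2.85 pos [0.4672 0.1763 0.201 ] psi 64.22 F [0.0696 0.0978 0.3633] w 0.086 q6 0.58
target [0.4675 0.1797 0.095 ] delta mm [  3.1  -1.3 106. ] yaw tool deg -0.5
```

View pics/a.png

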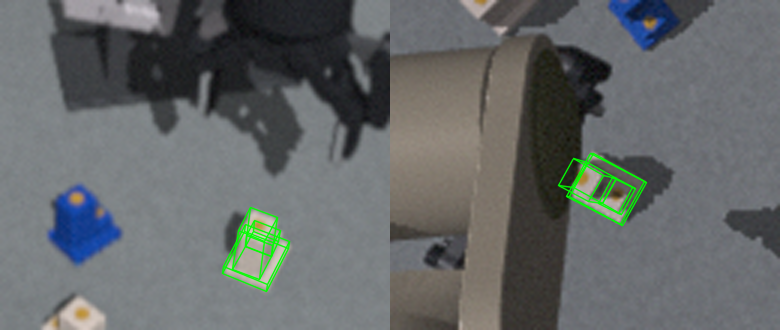

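```bash
python3 -m pendant '{"delta_pos":[[0,0,20],[0,0,45],[0,0,70],[0,0,88],[0,0,100],[0,0,105],[0,0,106],[0,0,106]],"yaw":[0,0,0,0,0,0,0,0]}'
python3 - <<'E'
from go import *
q=po['Q'];t=blk(q,[(-9,0,0)])[0];delta([t[0],t[1],.095],q[2]-np.pi)
E
```

```text
t: 3.62
position: [0.4674, 0.1768, 0.0946]
tool_rot: [3.141, -0.001, 1.121]
ft_force: [0.1, 0.0, 0.5]
gripper_width: 0.0852
t 3.62 pos [0.4674 0.1768 0.0946] psi 64.23 F [0.1432 0.0488 0.4689] w 0.0852 q6 0.58
target [0.4675 0.1797 0.095 ] delta mm [ 2.7 -1.1 -0.4] yaw tool deg -0.5
```

```bash
python3 -m pendant '{"delta_pos":[[3,-1,0],[3,-1,0],[3,-1,0]],"yaw":[0,0,0]}' && python3 -m pendant '{"delta_pos":[[0,0,0],[0,0,0],[0,0,0],[0,0,0],[0,0,0],[0,0,0],[0,0,0],[0,0,0]],"yaw":[0,0,0,0,0,0,0,0]}' 1
python3 - <<'E'
from go import *
q=po['Q'];t=blk(q,[(-9,0,0)])[0];delta([t[0],t[1],.095],q[2]-np.pi)
E
```

```text
t: 3.87
position: [0.4677, 0.1804, 0.0946]
tool_rot: [3.14, -0.001, 1.122]
ft_force: [-0.0, -0.5, 0.5]
gripper_width: 0.0855
t: 4.53
position: [0.4676, 0.1802, 0.094]
tool_rot: [3.141, -0.0, 1.122]
ft_force: [-0.1, 0.8, 2.4]
gripper_width: 0.0188
t 4.53 pos [0.4676 0.1802 0.094 ] psi 64.26 F [-0.113   0.7906  2.423 ] w 0.0188 q6 0.58
target [0.4675 0.1797 0.095 ] delta mm [-0.5  0.2 -1. ] yaw tool deg -0.5
```

```bash
python3 -m pendant '{"delta_pos":[[0,0,-15],[0,0,-40],[0,0,-70],[0,0,-100],[0,0,-120],[0,0,-130],[0,0,-130],[0,0,-130]],"yaw":[0,0,0,0,0,0,0,0]}'
cat >> go.py <<'E'
PS=po['R'][2]-np.pi
def land(z):  # TCP target above landing, mm horizontally uphill 33.3
    u=np.array([np.cos(PS),np.sin(PS)]); return np.array([po['R'][0]+u[0]*.0333,po['R'][1]+u[1]*.0333,z])
E
python3 - <<'E'
from go import *
delta(land(.225),PS)
E
```

```text
t: 5.2
position: [0.4671, 0.1801, 0.223]
tool_rot: [-3.141, 0.001, 1.121]
ft_force: [0.3, -0.0, -0.9]
gripper_width: 0.0191
t 5.2 pos [0.4671 0.1801 0.223 ] psi 64.26 F [ 0.3434 -0.0262 -0.926 ] w 0.0191 q6 0.58
target [ 0.6033 -0.0223  0.225 ] delta mm [-123.1  210.5   -2.2] yaw tool deg 52.8
```

```bash
python3 -m pendant '{"delta_pos":[[-12,21,-2],[-30,51,-2],[-48,82,-2],[-66,112,-2],[-83,142,-2],[-100,172,-2],[-114,195,-2],[-123,210,-2]],"yaw":[6,13,20,27,34,41,47,53]}';python3 -m pendant '{"delta_pos":[[0,0,0],[0,0,0],[0,0,0]],"yaw":[0,0,0]}'
python3 - <<'E'
from go import *
delta(land(.1875),PS)
E
```

```text
t: 5.87
position: [0.6038, -0.0244, 0.2232]
tool_rot: [-3.14, 0.003, 0.189]
ft_force: [-0.6, 0.4, -1.1]
gripper_width: 0.0187
t: 6.12
position: [0.6025, -0.0211, 0.2244]
tool_rot: [-3.14, 0.002, 0.199]
ft_force: [-0.2, 0.2, -0.8]
gripper_width: 0.0191
t 6.12 pos [ 0.6025 -0.0211  0.2244] psi 11.39 F [-0.2044  0.2144 -0.7638] w 0.0191 q6 1.14
target [ 0.6033 -0.0223  0.1875] delta mm [ 0.6  1.3 36.9] yaw tool deg -0.1
```

```bash
python3 -m pendant '{"delta_pos":[[1,1,10],[1,1,22],[1,1,32],[1,1,36],[1,1,36],[1,1,36]],"yaw":[0,0,0,0,0,0]}'
cat > look.py <<'E'
import sys
from go import *
from cell import optics
def look(name,blocks=None):
    ims=[]
    for n,a in (('side',(305,215)),('top',(260,240))):
        p=optics.get_image(n); im=cv2.resize(p['image'][a[1]:a[1]+110,a[0]:a[0]+100],None,fx=4,fy=4,interpolation=cv2.INTER_CUBIC)
        ims.append(im)
    cv2.imwrite('pics/'+name,np.hstack(ims))
look(sys.argv[1]); show()
E
python3 look.py l1.png
```

```text
t: 6.62
position: [0.6043, -0.0224, 0.1899]
tool_rot: [-3.142, 0.0, 0.197]
ft_force: [0.5, 0.1, -2.2]
gripper_width: 0.0192
TCP in rail mm [-71.9   0.5  96.7] F rail [ 0.35 -0.31 -1.7 ]
```

View pics/l1.png

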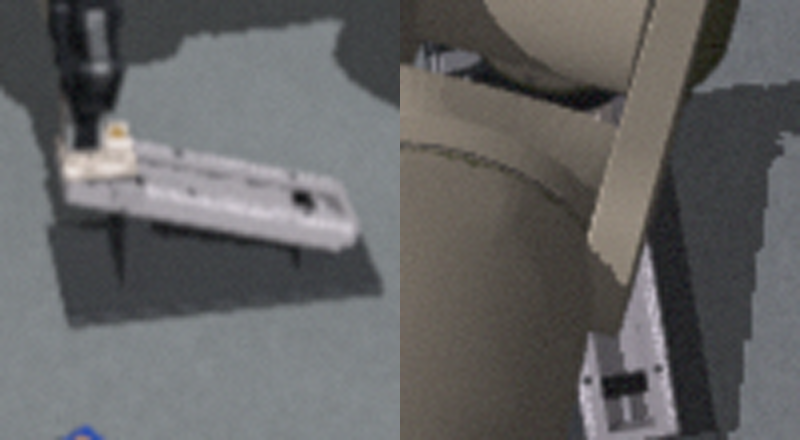

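Block held level over the landing, brass nose screw at (117,128) pointing downhill. I lower to contact.

```bash
python3 -m pendant '{"delta_pos":[[0,0,1],[0,0,2],[0,0,3],[0,0,3]],"yaw":[0,0,0,0]}'; python3 -m pendant '{"delta_pos":[[0,0,1],[0,0,2],[0,0,2]],"yaw":[0,0,0]}'
```

```text
t: 7.05
position: [0.6043, -0.0226, 0.1868]
tool_rot: [-3.142, 0.0, 0.196]
ft_force: [0.3, -0.4, -1.1]
gripper_width: 0.0194
t: 7.3
position: [0.6043, -0.0226, 0.1847]
tool_rot: [-3.141, 0.0, 0.196]
ft_force: [-0.4, -0.1, -2.1]
gripper_width: 0.0191
```

```bash
python3 -m pendant '{"delta_pos":[[0,0,1],[0,0,1.5],[0,0,1.5]],"yaw":[0,0,0]}'; python3 -m pendant '{"delta_pos":[[0,0,1],[0,0,1.5],[0,0,1.5]],"yaw":[0,0,0]}'
```

```text
t: 7.55
position: [0.6044, -0.0226, 0.1842]
tool_rot: [3.141, -0.001, 0.197]
ft_force: [-1.9, 0.7, 4.1]
gripper_width: 0.0192
t: 7.8
position: [0.6044, -0.0226, 0.184]
tool_rot: [3.141, -0.001, 0.197]
ft_force: [-6.8, 0.2, 14.6]
gripper_width: 0.0189
```

```bash
python3 -m pendant '{"delta_pos":[[0,0,-1],[0,0,-1.5]],"yaw":[0,0]}';python3 -m pendant '{"delta_pos":[[0,0,0],[0,0,0],[0,0,0],[0,0,0],[0,0,0],[0,0,0]],"yaw":[0,0,0,0,0,0]}' 0.3; python3 look.py l2.png
```

```text
t: 7.97
position: [0.6044, -0.0226, 0.1842]
tool_rot: [3.141, -0.001, 0.197]
ft_force: [-2.2, -0.2, 3.2]
gripper_width: 0.019
t: 8.47
position: [0.6044, -0.0226, 0.1833]
tool_rot: [-3.142, 0.0, 0.197]
ft_force: [-0.6, 0.6, 0.1]
gripper_width: 0.03
TCP in rail mm [-69.3   0.5  90.1] F rail [-0.19  0.29  0.59]
```

View pics/l2.png

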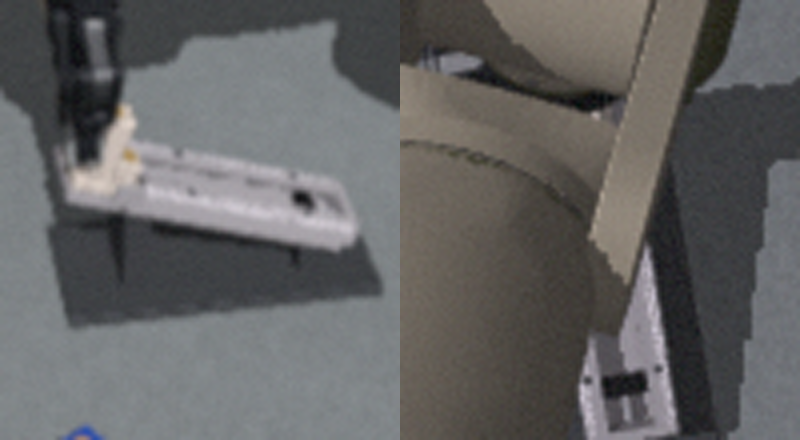

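```bash
cat > ov.py <<'E'
import sys
from go import *
from cell import optics
def shift(x): return [(b[0]+x,b[1]+x,b[2],b[3],b[4],b[5]) for b in BB]
name=sys.argv[1]; xs=[float(a) for a in sys.argv[2:]]
ims=[]
for n,a in (('side',(305,215)),('top',(260,240))):
    p=optics.get_image(n); im=cv2.resize(p['image'][a[1]:a[1]+110,a[0]:a[0]+100],None,fx=4,fy=4,interpolation=cv2.INTER_CUBIC)
    for x,c in zip(xs,((0,255,0),(0,0,255))): draw(im,p,rail,po['R'],shift(x),a,4,c)
    ims.append(im)
cv2.imwrite('pics/'+name,np.hstack(ims)); show()
E
python3 ov.py l3.png -27
```

```text
TCP in rail mm [-69.3   0.5  90.1] F rail [ 0.95  0.33 -0.08]
```

View pics/l3.png

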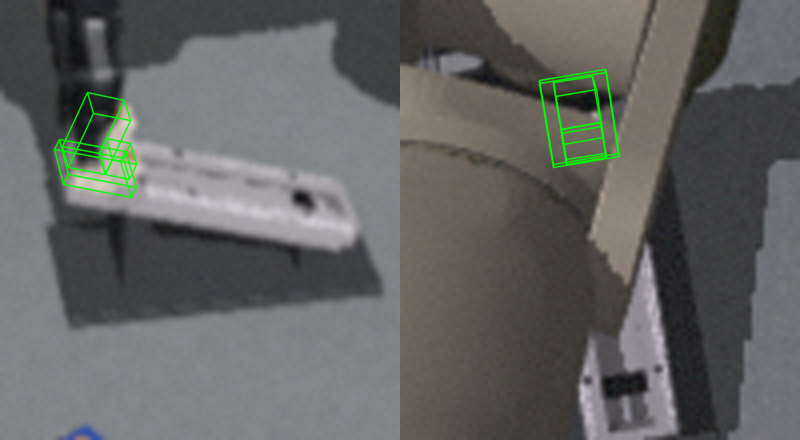

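```bash
python3 -m pendant '{"delta_pos":[[-5,0,2],[-10,0,4],[-15,0,6],[-16,0,7.5],[-16,0,7.5],[-16,0,7.5]],"yaw":[0,0,0,0,0,0]}'; python3 -m pendant '{"delta_pos":[[0,0,0],[0,0,0],[0,0,0],[0,0,0],[0,0,0],[0,0,0]],"yaw":[0,0,0,0,0,0]}' 1; python3 ov.py l4.png -24
```

```text
t: 9.17
position: [0.5886, -0.0258, 0.176]
tool_rot: [3.142, -0.0, 0.196]
ft_force: [0.2, -0.8, -0.2]
gripper_width: 0.0298
t: 9.67
position: [0.5889, -0.0258, 0.1762]
tool_rot: [3.141, -0.001, 0.196]
ft_force: [0.4, -1.0, 3.9]
gripper_width: 0.0193
TCP in rail mm [-52.    0.6  88.8] F rail [-0.92 -0.27  4.72]
```

View pics/l4.png

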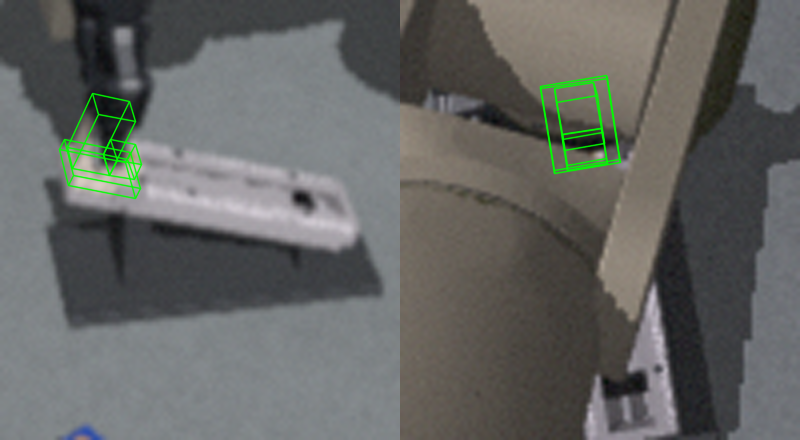

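```bash
python3 -m pendant '{"delta_pos":[[-2,0,0.3],[-4.7,0,1.3],[-7,0,2.1],[-9.4,0,3],[-9.4,0,3],[-9.4,0,3]],"yaw":[0,0,0,0,0,0]}';python3 -c "
from go import *
show()"; python3 -m pendant '{"delta_pos":[[-2,0,0.7],[-4.7,0,1.7],[-7,0,2.6],[-9.4,0,3.4],[-9.4,0,3.4],[-9.4,0,3.4]],"yaw":[0,0,0,0,0,0]}';python3 -c "
from go import *
show()"
```

```text
t: 10.27
position: [0.5791, -0.0276, 0.1726]
tool_rot: [-3.141, 0.001, 0.196]
ft_force: [0.6, 0.7, -0.7]
gripper_width: 0.019
TCP in rail mm [-41.4   0.4  88.7] F rail [-0.41 -0.59 -0.93]
t: 10.77
position: [0.57, -0.0295, 0.1695]
tool_rot: [-3.142, 0.0, 0.196]
ft_force: [-0.4, -0.5, 0.3]
gripper_width: 0.019
TCP in rail mm [-31.6   0.4  89.1] F rail [0.33 0.42 0.43]
```

```bash
for i in 1; do python3 -m pendant '{"delta_pos":[[-2,0,0.7],[-4.7,0,1.7],[-7,0,2.6],[-9.4,0,3.6],[-9.4,0,3.6],[-9.4,0,3.6]],"yaw":[0,0,0,0,0,0]}';python3 ov.py l5.png 5; done
```

```text
t: 11.27
position: [0.5605, -0.0313, 0.1656]
tool_rot: [-3.141, 0.002, 0.197]
ft_force: [-1.3, -0.7, 1.2]
gripper_width: 0.0191
TCP in rail mm [-21.3   0.3  88.7] F rail [2.57 0.74 2.21]
```

View pics/l5.png

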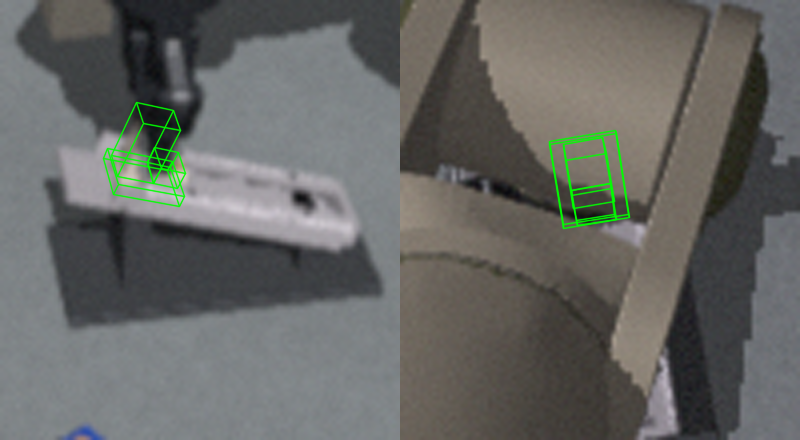

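```bash
for i in 1; do python3 -m pendant '{"delta_pos":[[-2,0,0.7],[-4.7,0,1.7],[-7,0,2.5],[-9.4,0,3.4],[-9.4,0,3.4],[-9.4,0,3.4]],"yaw":[0,0,0,0,0,0]}';python3 -c "
from go import *
show()"; python3 -m pendant '{"delta_pos":[[-2,0,0.7],[-4.7,0,1.7],[-7,0,2.5],[-9.4,0,3.4],[-9.4,0,3.4],[-9.4,0,3.4]],"yaw":[0,0,0,0,0,0]}';python3 -c "
from go import *
show()"; done
```

```text
t: 11.87
position: [0.5515, -0.0331, 0.1623]
tool_rot: [-3.141, 0.001, 0.196]
ft_force: [-2.4, -0.7, -0.6]
gripper_width: 0.0192
TCP in rail mm [-11.4   0.3  88.8] F rail [2.52 0.22 0.24]
t: 12.37
position: [0.5422, -0.0349, 0.1589]
tool_rot: [-3.141, 0.001, 0.197]
ft_force: [-1.7, -1.8, 1.5]
gripper_width: 0.0193
TCP in rail mm [-1.4  0.2 88.8] F rail [1.4  1.45 2.1 ]
```

```bash
for i in 1; do python3 -m pendant '{"delta_pos":[[-2.4,0,0.8],[-4.7,0,1.7],[-7,0,2.5],[-9.4,0,3.4],[-11.8,0,4.3],[-11.8,0,4.3]],"yaw":[0,0,0,0,0,0]}';python3 -c "
from go import *
show()"; python3 -m pendant '{"delta_pos":[[-2.4,0,0.8],[-4.7,0,1.7],[-7,0,2.5],[-9.4,0,3.4],[-11.8,0,4.3],[-11.8,0,4.3]],"yaw":[0,0,0,0,0,0]}'; python3 ov.py l6.png 53; done
```

```text
t: 12.87
position: [0.5305, -0.0373, 0.1546]
tool_rot: [-3.141, 0.001, 0.196]
ft_force: [-0.3, -0.3, 0.3]
gripper_width: 0.019
TCP in rail mm [11.3  0.2 88.8] F rail [0.2  0.23 0.39]
t: 13.37
position: [0.5189, -0.0395, 0.1502]
tool_rot: [-3.141, 0.001, 0.196]
ft_force: [-0.4, 0.6, -1.2]
gripper_width: 0.019
TCP in rail mm [23.6  0.1 88.7] F rail [-0.15  0.4  -0.19]
```

View pics/l6.png

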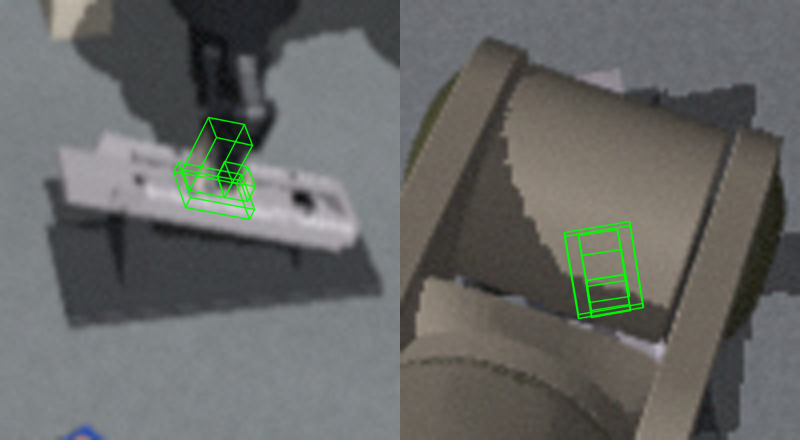

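```bash
python3 -m pendant '{"delta_pos":[[0,0,0],[0,0,0],[0,0,0],[0,0,0]],"yaw":[0,0,0,0]}' 0; python3 -m pendant '{"delta_pos":[[0,0,-10],[0,0,-30],[0,0,-60],[0,0,-90],[0,0,-105],[0,0,-105]],"yaw":[0,0,0,0,0,0]}' -1
python3 - <<'E'
from go import *
q=po['P'];t=blk(q,[(-9,0,0)])[0];delta([t[0],t[1],.24],q[2]-np.pi)
E
```

```text
t: 13.8
position: [0.5195, -0.0395, 0.1505]
tool_rot: [3.142, -0.0, 0.197]
ft_force: [0.3, 0.8, 0.2]
gripper_width: 0.0431
t: 14.3
position: [0.5204, -0.0397, 0.2598]
tool_rot: [3.138, -0.006, 0.197]
ft_force: [0.1, -0.2, -0.1]
gripper_width: 0.0859
t 14.3 pos [ 0.5204 -0.0397  0.2598] psi 11.27 F [ 0.0735 -0.1598 -0.0567] w 0.0859 q6 1.07
target [0.59   0.2613 0.24  ] delta mm [ 126.9 -281.7   19.7] yaw tool deg -129.1
```

```bash
python3 -m pendant '{"delta_pos":[[10,-22,0],[26,-57,0],[42,-92,0],[58,-127,0],[74,-163,0],[90,-198,0],[104,-230,0],[116,-256,5]],"yaw":[-6,-13,-20,-27,-34,-41,-48,-55]}'; python3 ov.py l7.png 53;  python3 - <<'E'
from go import *
q=po['P'];t=blk(q,[(-9,0,0)])[0];delta([t[0],t[1],.20],q[2]-np.pi)
E
```

```text
t: 14.97
position: [0.5832, 0.2369, 0.2508]
tool_rot: [3.141, -0.001, 1.164]
ft_force: [0.2, -1.0, 0.8]
gripper_width: 0.0848
TCP in rail mm [-120.5 -259.   141.1] F rail [-0.57  0.19  0.12]
t 15.07 pos [0.5827 0.2379 0.2488] psi 66.72 F [ 0.5221 -0.0851  0.3027] w 0.0852 q6 0.61
target [0.59   0.2613 0.2   ] delta mm [24.4 -2.5 48.8] yaw tool deg -73.7
```

View pics/l7.png

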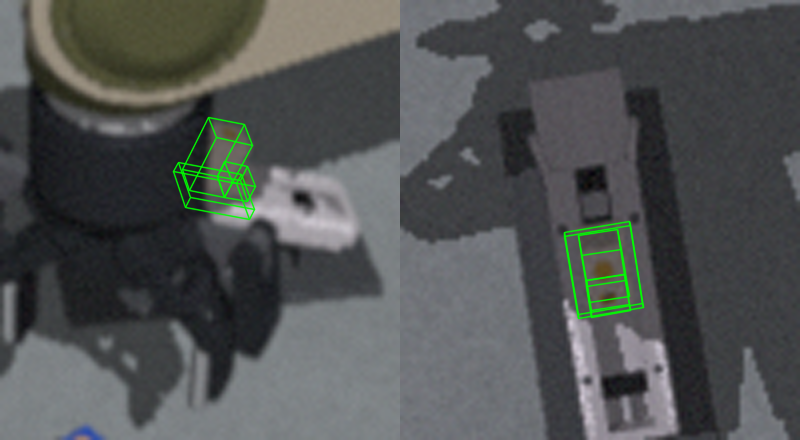

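Block 1 sits in the rail, near rail x 53 (top view, screw at (602,268) in the crop). The catch is visible uphill of it. Next is the second block.

```bash
python3 -m pendant '{"delta_pos":[[5,0,0],[10,-1,0],[15,-1,0],[20,-2,0],[24,-2,0],[24,-2,0],[24,-2,0],[24,-2,0]],"yaw":[-7,-14,-21,-28,-35,-42,-49,-56]}';python3 -m pendant '{"delta_pos":[[0,0,10],[0,0,25],[0,0,40],[0,0,50],[0,0,50]],"yaw":[-7,-14,-18,-18,-18]}'
python3 - <<'E'
from go import *
from cell import optics
q=po['P'];t=blk(q,[(-9,0,0)])[0];delta([t[0],t[1],.0945],q[2]-np.pi)
ims=[]
for n,a in (('side',(290,310)),('top',(130,220))):
    p=optics.get_image(n); im=cv2.resize(p['image'][a[1]:a[1]+110,a[0]:a[0]+130],None,fx=3,fy=3,interpolation=cv2.INTER_CUBIC)
    draw(im,p,blk,q,BB,a,3,(0,255,0)); ims.append(im)
cv2.imwrite('pics/b.png',np.hstack(ims))
E
```

```text
t: 15.73
position: [0.5909, 0.2563, 0.2501]
tool_rot: [-3.14, -0.0, 2.138]
ft_force: [1.3, -0.4, 0.4]
gripper_width: 0.0853
t: 16.15
position: [0.5903, 0.2563, 0.198]
tool_rot: [-3.138, -0.003, 2.444]
ft_force: [-0.6, -0.2, 0.4]
gripper_width: 0.0854
t 16.15 pos [0.5903 0.2563 0.198 ] psi 140.06 F [-0.6209 -0.1601  0.3794] w 0.0854 q6 -0.65
target [0.59   0.2613 0.0945] delta mm [  3.2   4.  103.5] yaw tool deg -0.3
```

View pics/b.png

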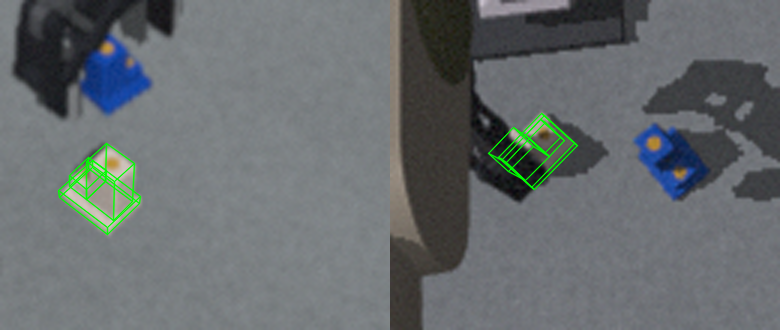

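```bash
python3 -m pendant '{"delta_pos":[[3,4,15],[3,4,35],[3,4,60],[3,4,80],[3,4,94],[3,4,101],[3,4,103],[3,4,103]],"yaw":[0,0,0,0,0,0,0,0]}'; python3 -c "
from go import *
q=po['P'];t=blk(q,[(-9,0,0)])[0];delta([t[0],t[1],.0945],q[2]-np.pi)"
```

```text
t: 16.92
position: [0.5917, 0.262, 0.0983]
tool_rot: [3.141, 0.001, 2.447]
ft_force: [0.2, 0.7, 0.1]
gripper_width: 0.0856
t 16.92 pos [0.5917 0.262  0.0983] psi 140.22 F [0.1617 0.6706 0.0816] w 0.0856 q6 -0.64
target [0.59   0.2613 0.0945] delta mm [ 0.8 -1.7  3.8] yaw tool deg -0.2
```

```bash
python3 -m pendant '{"delta_pos":[[1,-1.5,2],[1,-1.5,4],[1,-1.5,4]],"yaw":[0,0,0]}' && python3 -m pendant '{"delta_pos":[[0,0,0],[0,0,0],[0,0,0],[0,0,0],[0,0,0],[0,0,0],[0,0,0],[0,0,0]],"yaw":[0,0,0,0,0,0,0,0]}' 1;  python3 -m pendant '{"delta_pos":[[0,0,-15],[0,0,-40],[0,0,-70],[0,0,-100],[0,0,-120],[0,0,-135],[0,0,-135]],"yaw":[0,0,0,0,0,0,0]}'; python3 -c "
from go import *
delta(land(.228),PS)"
```

```text
t: 17.17
position: [0.5896, 0.2615, 0.094]
tool_rot: [3.141, 0.0, 2.448]
ft_force: [-0.3, -0.1, 0.3]
gripper_width: 0.0855
t: 17.83
position: [0.5896, 0.2615, 0.0936]
tool_rot: [3.141, 0.0, 2.448]
ft_force: [0.3, 0.9, 1.4]
gripper_width: 0.0188
t: 18.42
position: [0.5903, 0.2617, 0.2319]
tool_rot: [3.137, 0.003, 2.448]
ft_force: [-0.4, 0.3, -0.4]
gripper_width: 0.0193
t 18.42 pos [0.5903 0.2617 0.2319] psi 140.26 F [-0.416   0.2864 -0.4169] w 0.0193 q6 -0.64
target [ 0.6033 -0.0223  0.228 ] delta mm [-191.5 -210.1    3.6] yaw tool deg 128.8
```

```bash
python3 -m pendant '{"delta_pos":[[-12,-13,0],[-32,-35,0],[-54,-59,0],[-78,-85,0],[-102,-111,0],[-126,-138,0],[-148,-162,0],[-168,-184,0]],"yaw":[6,13,20,27,34,41,48,55]}'; python3 -c "
from go import *
delta(land(.228),PS)"
```

```text
t: 19.08
position: [0.6006, 0.0106, 0.227]
tool_rot: [-3.14, -0.0, 1.481]
ft_force: [0.2, 0.4, -1.4]
gripper_width: 0.0188
t 19.08 pos [0.6006 0.0106 0.227 ] psi 84.87 F [ 0.2112  0.3763 -1.4123] w 0.0188 q6 -0.09
target [ 0.6033 -0.0223  0.228 ] delta mm [-32.4   5.6  -1. ] yaw tool deg 73.4
```

```bash
python3 -m pendant '{"delta_pos":[[-8,1,0],[-16,2,0],[-24,4,0],[-30,5,0],[-32,6,0],[-32,6,0],[-32,6,0],[-32,6,0]],"yaw":[7,14,21,28,35,42,49,56]}'; python3 -m pendant '{"delta_pos":[[0,0,0],[0,0,0],[0,0,0],[0,0,0],[0,0,0]],"yaw":[7,14,17.4,17.4,17.4]}';python3 -c "
from go import *
delta(land(.188),PS)"
```

```text
t: 19.75
position: [0.6041, -0.0198, 0.2269]
tool_rot: [-3.14, 0.002, 0.504]
ft_force: [-0.7, -0.6, -0.5]
gripper_width: 0.0193
t: 20.17
position: [0.6042, -0.0198, 0.2274]
tool_rot: [-3.141, 0.001, 0.209]
ft_force: [-0.3, -0.3, -0.4]
gripper_width: 0.019
t 20.17 pos [ 0.6042 -0.0198  0.2274] psi 11.98 F [-0.2577 -0.3074 -0.4126] w 0.019 q6 1.14
target [ 0.6033 -0.0223  0.188 ] delta mm [-1.4  2.3 39.4] yaw tool deg 0.5
```

```bash
python3 -m pendant '{"delta_pos":[[0,2.6,12],[0,2.6,26],[0,2.6,36],[0,2.6,40],[0,2.6,41],[0,2.6,41]],"yaw":[0.5,0.5,0.5,0.5,0.5,0.5]}'; python3 -m pendant '{"delta_pos":[[0,0,0.7],[0,0,1.4],[0,0,1.4]],"yaw":[0,0,0]}'
```

```text
t: 20.67
position: [0.605, -0.0224, 0.1873]
tool_rot: [-3.141, 0.0, 0.199]
ft_force: [0.6, -0.8, -0.5]
gripper_width: 0.0193
t: 20.92
position: [0.6051, -0.0224, 0.1864]
tool_rot: [3.141, -0.001, 0.198]
ft_force: [-0.1, 0.5, -1.7]
gripper_width: 0.019
```

```bash
python3 -m pendant '{"delta_pos":[[0,0,1],[0,0,2],[0,0,2]],"yaw":[0,0,0]}'; python3 -m pendant '{"delta_pos":[[0,0,0.5],[0,0,1],[0,0,1]],"yaw":[0,0,0]}'
```

```text
t: 21.17
position: [0.605, -0.0223, 0.184]
tool_rot: [-3.142, 0.0, 0.198]
ft_force: [0.3, -0.6, -0.9]
gripper_width: 0.0189
t: 21.42
position: [0.605, -0.0223, 0.1838]
tool_rot: [3.141, -0.0, 0.198]
ft_force: [-2.7, -0.3, 3.8]
gripper_width: 0.0191
```

```bash
python3 -m pendant '{"delta_pos":[[0,0,0],[0,0,0],[0,0,0],[0,0,0],[0,0,0],[0,0,0]],"yaw":[0,0,0,0,0,0]}' 0.3; python3 ov.py l8.png -24 53
```

```text
t: 21.92
position: [0.605, -0.0224, 0.183]
tool_rot: [-3.142, 0.0, 0.198]
ft_force: [0.6, -0.6, -0.5]
gripper_width: 0.0296
TCP in rail mm [-69.8   0.4  89.6] F rail [ 0.15 -0.12 -0.58]
```

View pics/l8.png

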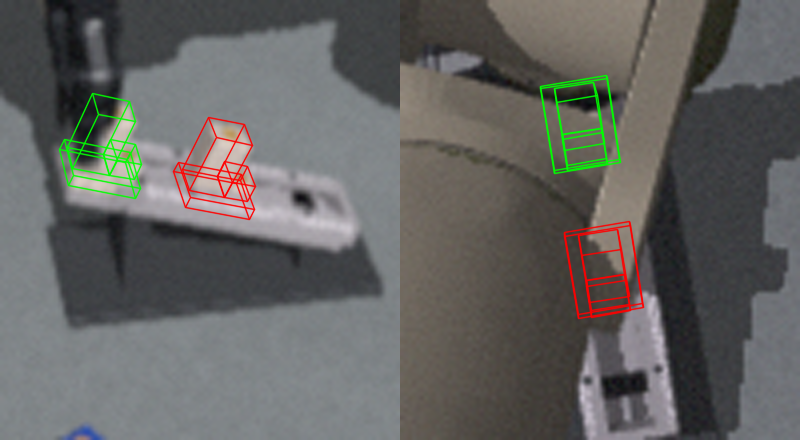

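```bash
python3 -m pendant '{"delta_pos":[[-5,0,2],[-10,0,4],[-15,0,6],[-16.5,0,7],[-16.5,0,7],[-16.5,0,7]],"yaw":[0,0,0,0,0,0]}'; python3 -m pendant '{"delta_pos":[[0,0,0],[0,0,0],[0,0,0],[0,0,0],[0,0,0],[0,0,0]],"yaw":[0,0,0,0,0,0]}' 1; python3 ov.py l9.png -24 53
```

```text
t: 22.52
position: [0.5888, -0.0257, 0.1762]
tool_rot: [3.142, -0.0, 0.198]
ft_force: [0.3, -1.0, -0.3]
gripper_width: 0.0307
t: 23.02
position: [0.5891, -0.0256, 0.1765]
tool_rot: [3.141, -0.001, 0.198]
ft_force: [0.8, 0.3, 4.9]
gripper_width: 0.0189
TCP in rail mm [-52.2   0.5  88.9] F rail [-2.65  0.14  4.58]
```

View pics/l9.png

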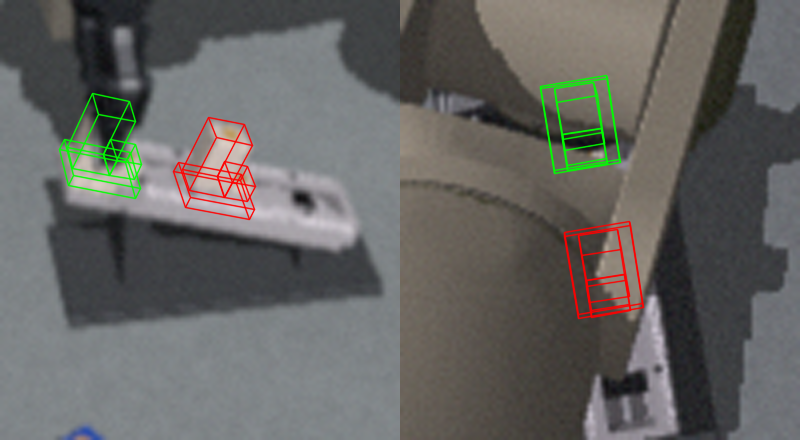

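```bash
python3 -m pendant '{"delta_pos":[[-2,0,0.3],[-4.7,0,1.3],[-7,0,2.1],[-9.4,0,3],[-9.4,0,3],[-9.4,0,3]],"yaw":[0,0,0,0,0,0]}';python3 -c "
from go import *
show()"; python3 -m pendant '{"delta_pos":[[-2,0,0.7],[-4.7,0,1.7],[-7,0,2.6],[-9.4,0,3.4],[-9.4,0,3.4],[-9.4,0,3.4]],"yaw":[0,0,0,0,0,0]}';python3 -c "
from go import *
show()"
```

```text
t: 23.62
position: [0.579, -0.0275, 0.1727]
tool_rot: [-3.141, 0.002, 0.198]
ft_force: [-2.1, 0.2, 0.2]
gripper_width: 0.019
TCP in rail mm [-41.4   0.3  88.9] F rail [ 1.86 -0.63  0.9 ]
t: 24.12
position: [0.5702, -0.0294, 0.1697]
tool_rot: [-3.142, 0.001, 0.198]
ft_force: [-0.8, -0.5, 0.5]
gripper_width: 0.0192
TCP in rail mm [-31.8   0.4  89.2] F rail [0.65 0.31 0.79]
```

```bash
for i in 1; do python3 -m pendant '{"delta_pos":[[-2,0,0.7],[-4.7,0,1.7],[-7,0,2.6],[-9.4,0,3.6],[-9.4,0,3.6],[-9.4,0,3.6]],"yaw":[0,0,0,0,0,0]}';python3 -c "
from go import *
show()";  python3 -m pendant '{"delta_pos":[[-2,0,0.7],[-4,0,1.4],[-6,0,2.1],[-8,0,2.8],[-9.4,0,3.5],[-9.4,0,3.5]],"yaw":[0,0,0,0,0,0]}';python3 -c "
from go import *
show()"; python3 -m pendant '{"delta_pos":[[-2,0,0.7],[-4,0,1.4],[-6,0,2.1],[-8,0,2.8],[-9.4,0,3.4],[-9.4,0,3.4]],"yaw":[0,0,0,0,0,0]}'; python3 ov.py l10.png 28 72; done
```

```text
t: 24.62
position: [0.5607, -0.0312, 0.1659]
tool_rot: [-3.141, 0.002, 0.198]
ft_force: [-3.3, -0.7, 1.5]
gripper_width: 0.0192
TCP in rail mm [-21.5   0.3  88.9] F rail [2.64 0.01 2.51]
t: 25.12
position: [0.5518, -0.0331, 0.1626]
tool_rot: [3.142, 0.0, 0.198]
ft_force: [-0.3, -0.4, 1.8]
gripper_width: 0.0191
TCP in rail mm [-11.8   0.3  88.9] F rail [-0.26  0.38  1.82]
t: 25.62
position: [0.5425, -0.0349, 0.1591]
tool_rot: [-3.142, 0.0, 0.198]
ft_force: [-0.1, 0.8, 1.7]
gripper_width: 0.0192
TCP in rail mm [-1.8  0.3 88.9] F rail [0.57 1.13 3.04]
```

View pics/l10.png

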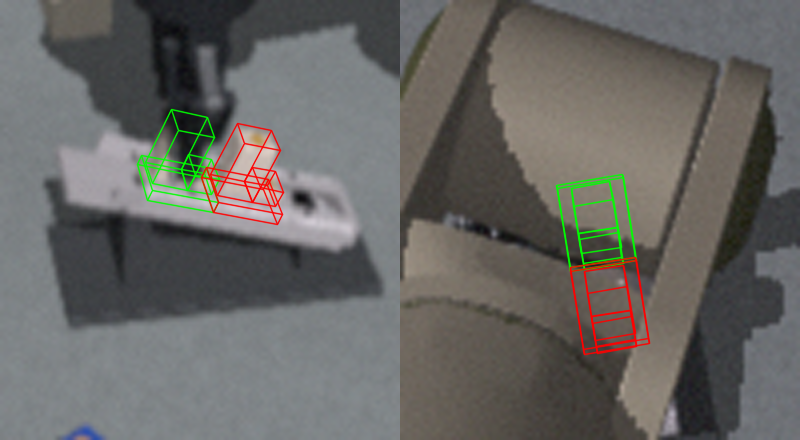

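```bash
cat > f.py <<'E'
from go import *
from cell import optics
a=[]
for i in range(3):
    optics.get_image('side'); a.append(railR(po['R'][2]).T@st()['ft_force'])
print('meanFrail',np.mean(a,0).round(2)); show()
E
python3 f.py; python3 -m pendant '{"delta_pos":[[-1.9,0,0.7],[-3.8,0,1.4],[-5.6,0,2],[-5.6,0,2]],"yaw":[0,0,0,0]}'; python3 f.py;  python3 -m pendant '{"delta_pos":[[-1.4,0,0.5],[-2.8,0,1],[-2.8,0,1]],"yaw":[0,0,0]}'; python3 f.py
```

```text
meanFrail [0.78 1.04 3.16]
TCP in rail mm [-1.8  0.3 88.9] F rail [1.34 0.66 3.59]
t: 26.2
position: [0.537, -0.036, 0.1571]
tool_rot: [-3.142, 0.0, 0.198]
ft_force: [0.5, 0.0, 2.7]
gripper_width: 0.0193
meanFrail [-0.7   0.43  2.84]
TCP in rail mm [ 4.2  0.3 88.9] F rail [-0.71  0.36  3.51]
t: 26.6
position: [0.5344, -0.0365, 0.1562]
tool_rot: [3.142, -0.0, 0.198]
ft_force: [1.8, 0.2, 2.2]
gripper_width: 0.019
meanFrail [-1.68  0.61  2.5 ]
TCP in rail mm [ 7.   0.3 88.9] F rail [-2.02  0.34  3.04]
```

```bash
python3 -m pendant '{"delta_pos":[[-0.9,0,0.3],[-1.9,0,0.7],[-1.9,0,0.7]],"yaw":[0,0,0]}' | sed -n 4p; python3 f.py;  python3 -m pendant '{"delta_pos":[[-0.9,0,0.3],[-1.4,0,0.5],[-1.4,0,0.5]],"yaw":[0,0,0]}'| sed -n 4p; python3 f.py
```

```text
ft_force: [0.9, 0.5, 2.3]
meanFrail [-1.66  0.42  2.44]
TCP in rail mm [ 9.   0.3 88.9] F rail [-0.98  0.18  2.77]
ft_force: [2.0, -0.9, 1.6]
meanFrail [-1.67 -0.34  2.09]
TCP in rail mm [10.5  0.3 88.9] F rail [-2.08 -0.51  1.81]
```

```bash
python3 -m pendant '{"delta_pos":[[-0.7,0,0.3],[-1.4,0,0.5],[-1.4,0,0.5]],"yaw":[0,0,0]}' | sed -n 4p; python3 f.py;  python3 -m pendant '{"delta_pos":[[-0.7,0,0.3],[-1.4,0,0.5],[-1.4,0,0.5]],"yaw":[0,0,0]}'| sed -n 4p; python3 f.py
```

```text
ft_force: [1.7, 0.6, 2.7]
meanFrail [-1.6   0.5   2.61]
TCP in rail mm [12.1  0.3 88.9] F rail [-1.43  0.02  2.18]
ft_force: [0.5, -0.2, 2.1]
meanFrail [-1.31  0.1   1.33]
TCP in rail mm [13.6  0.2 88.9] F rail [-0.75  0.07  2.  ]
```

```bash
python3 -m pendant '{"delta_pos":[[-0.7,0,0.3],[-1.4,0,0.5],[-1.4,0,0.5]],"yaw":[0,0,0]}' | sed -n 4p; python3 f.py;  python3 -m pendant '{"delta_pos":[[-0.7,0,0.3],[-1.4,0,0.5],[-1.4,0,0.5]],"yaw":[0,0,0]}'| sed -n 4p; python3 f.py
```

```text
ft_force: [0.4, -0.4, 3.1]
meanFrail [-1.44  0.45  1.46]
TCP in rail mm [15.   0.2 88.9] F rail [-1.11  0.97  1.2 ]
ft_force: [1.3, 0.2, 1.4]
meanFrail [-1.09 -0.21  1.37]
TCP in rail mm [16.5  0.2 88.9] F rail [-1.37 -0.55  1.5 ]
```

```bash
python3 ov.py l11.png 45 89
```

```text
TCP in rail mm [16.5  0.2 88.9] F rail [-0.4   0.16  0.87]
```

View pics/l11.png

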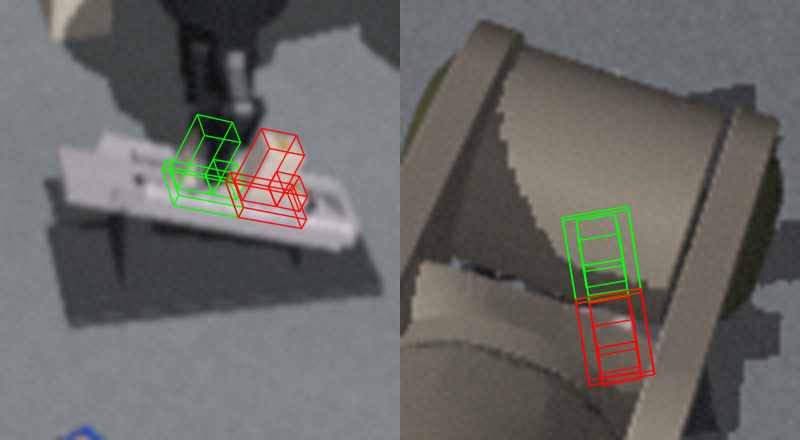

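```bash
python3 -m pendant '{"delta_pos":[[-0.7,0,0.3],[-1.4,0,0.5],[-1.4,0,0.5]],"yaw":[0,0,0]}' | sed -n 4p; python3 f.py;  python3 -m pendant '{"delta_pos":[[-0.5,0,0.2],[-0.9,0,0.3],[-0.9,0,0.3]],"yaw":[0,0,0]}'| sed -n 4p; python3 f.py
```

```text
ft_force: [2.5, 0.0, 1.8]
meanFrail [-3.45 -0.11  0.98]
TCP in rail mm [17.6  0.3 89. ] F rail [-3.64  0.01  0.75]
ft_force: [4.2, 0.8, 1.8]
meanFrail [-4.13 -0.36  0.99]
TCP in rail mm [18.7  0.3 89. ] F rail [-4.75 -0.75  1.31]
```

```bash
python3 -m pendant '{"delta_pos":[[-0.5,0,0.2],[-0.9,0,0.3],[-0.9,0,0.3]],"yaw":[0,0,0]}'| sed -n 4p; python3 f.py;  python3 -m pendant '{"delta_pos":[[-0.5,0,0.2],[-0.9,0,0.3],[-0.9,0,0.3]],"yaw":[0,0,0]}'| sed -n 4p; python3 f.py
```

```text
ft_force: [4.0, 1.7, 2.3]
meanFrail [-5.09 -1.08  0.39]
TCP in rail mm [19.7  0.3 89.1] F rail [-5.02 -2.05  0.43]
ft_force: [4.8, 1.1, 1.0]
meanFrail [-4.44 -0.58 -0.59]
TCP in rail mm [20.9  0.2 89. ] F rail [-4.32  0.04 -0.89]
```

```bash
python3 -m pendant '{"delta_pos":[[-0.5,0,0.2],[-0.9,0,0.3],[-0.9,0,0.3]],"yaw":[0,0,0]}'| sed -n 4p; python3 f.py
```

```text
ft_force: [4.2, 1.6, 0.7]
meanFrail [-5.35 -0.24 -1.19]
TCP in rail mm [21.7  0.2 89. ] F rail [-5.09 -0.5  -1.38]
```

```bash
python3 -m pendant '{"delta_pos":[[-0.5,0,0.2],[-0.9,0,0.3],[-0.9,0,0.3]],"yaw":[0,0,0]}'| sed -n 4p; python3 f.py; python3 ov.py l12.png 51 95
```

```text
ft_force: [5.1, 3.4, 0.2]
meanFrail [-5.78 -0.31 -1.52]
TCP in rail mm [22.5  0.2 89.1] F rail [-6.12  0.36 -1.29]
TCP in rail mm [22.5  0.2 89.1] F rail [-6.21 -0.63 -0.3 ]
```

View pics/l12.png

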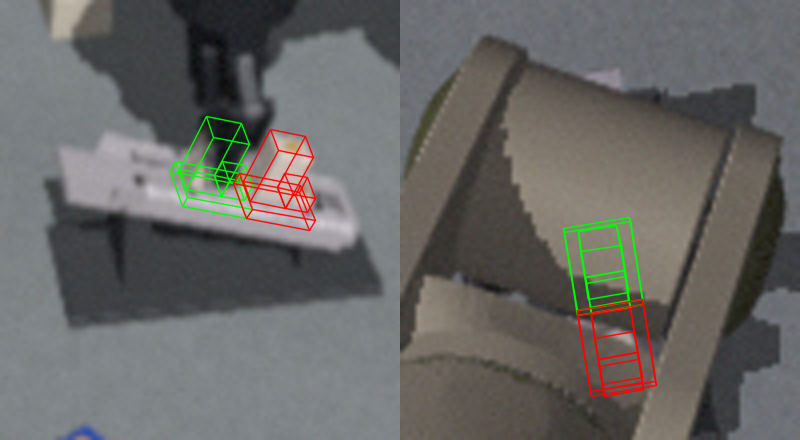

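```bash
python3 -m pendant '{"delta_pos":[[-0.5,0,0.2],[-0.9,0,0.3],[-0.9,0,0.3]],"yaw":[0,0,0]}'| sed -n 4p; python3 f.py; python3 -m pendant '{"delta_pos":[[0.9,0,-0.3],[1.9,0,-0.7],[2.8,0,-1],[2.8,0,-1]],"yaw":[0,0,0,0]}'| sed -n 4p; python3 f.py
```

```text
ft_force: [6.3, 2.3, 0.3]
meanFrail [-6.11 -1.23 -0.95]
TCP in rail mm [23.3  0.2 89.2] F rail [-6.06 -0.34 -1.96]
ft_force: [4.5, 1.1, 0.4]
meanFrail [-3.98 -0.72 -1.26]
TCP in rail mm [20.7  0.2 89.1] F rail [-3.88 -0.04 -1.86]
```

```bash
python3 -m pendant '{"delta_pos":[[0.5,0,-0.2],[0.9,0,-0.3],[0.9,0,-0.3]],"yaw":[0,0,0]}'| sed -n 4p; python3 f.py;python3 -m pendant '{"delta_pos":[[0.4,0,-0.1],[0.7,0,-0.2],[0.7,0,-0.2]],"yaw":[0,0,0]}'| sed -n 4p; python3 f.py
```

```text
ft_force: [1.4, 0.4, -0.3]
meanFrail [-0.67  0.49 -0.2 ]
TCP in rail mm [20.1  0.2 89. ] F rail [0.06 0.06 0.56]
ft_force: [-4.3, -3.4, -0.3]
meanFrail [5.22 2.31 0.92]
TCP in rail mm [19.8  0.2 88.9] F rail [4.93 2.28 1.16]
```

The catch holds. Pulling back 0.7 mm met a hard stop (force reversed to +5 N). I ease forward again, let go and lift clear.

```bash
python3 -m pendant '{"delta_pos":[[-0.4,0,0.1],[-0.7,0,0.2],[-0.7,0,0.2]],"yaw":[0,0,0]}'|sed -n 4p; python3 -m pendant '{"delta_pos":[[0,0,0],[0,0,0],[0,0,0],[0,0,0]],"yaw":[0,0,0,0]}' 0; python3 -m pendant '{"delta_pos":[[0,0,-10],[0,0,-30],[0,0,-60],[0,0,-90],[0,0,-105],[0,0,-105]],"yaw":[0,0,0,0,0,0]}'; python3 -m pendant '{"delta_pos":[[0,-30,0],[0,-65,0],[0,-100,0],[0,-140,0],[0,-180,0],[0,-210,0],[0,-220,0],[0,-220,0]],"yaw":[0,0,0,0,0,0,0,0]}'; python3 ov.py l13.png 48 92
```

```text
ft_force: [-3.4, -1.8, -1.8]
t: 34.02
position: [0.523, -0.0388, 0.1523]
tool_rot: [3.141, -0.001, 0.198]
ft_force: [-0.5, -0.0, -0.3]
gripper_width: 0.0426
t: 34.52
position: [0.5238, -0.0391, 0.2614]
tool_rot: [3.138, -0.007, 0.198]
ft_force: [0.0, -0.3, 1.0]
gripper_width: 0.0426
t: 35.18
position: [0.4787, 0.1785, 0.2567]
tool_rot: [-3.141, 0.001, 0.202]
ft_force: [0.4, -0.2, -0.6]
gripper_width: 0.0427
TCP in rail mm [ -16.7 -219.1  187.4] F rail [0.74 0.34 0.65]
```

View pics/l13.png

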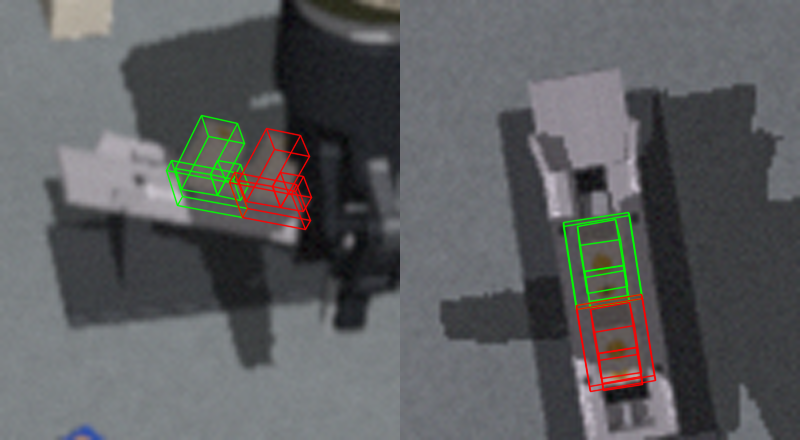

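The row sits at about rail x 48 and 92 (tower screws at (601,262) and (616,348) in the top crop), with the catch just uphill at (598,200). Last I check the bystanders, then hand in.

Run:
```python
from cell import optics, readout, manip
import numpy as np
p=optics.get_image('top')
for q in ('beaker','bowl','prop','block_a'): print(q,[(np.round(d['bbox']).tolist(),round(d['p'],2)) for d in optics.boxes_of(p,q)])
print(readout.get_obs()['t']); print(manip.close_job())
```

```text
beaker [([260.0, 181.0, 289.0, 219.0], 0.67)]
bowl [([462.0, 346.0, 529.0, 415.0], 0.84)]
prop [([422.0, 250.0, 476.0, 280.0], 0.85), ([292.0, 257.0, 334.0, 352.0], 0.52)]
block_a [([307.0, 314.0, 322.0, 339.0], 0.6), ([211.0, 260.0, 235.0, 286.0], 0.6), ([304.0, 296.0, 318.0, 321.0], 0.57)]
35.5333
the job is handed in; nothing more can be done
None
```

Both white blocks are in the smaller rail, nose downhill, locked between pad and catch. I handed the job in at 35.5 s; no verdict is reported.

- **Insertion:** I placed each block on the landing, let it tip onto the slope, re-gripped it and slid it in. I then pushed the row in steps of about 1 mm, up to about 6 N along the rail.
- **Lock:** The force dipped as the catch snapped. Pulling the second block back gently met a hard stop after about 3 mm. I then let go and lifted clear.
- **Final position:** The overlay puts the blocks at about rail x 48 and 92 mm, within 2–3 mm, with the catch visible uphill of the second block. From these, c is about 10 mm. My first picture had given 6 mm from the pad and 10 mm from the catch.
- **Bystanders:** In the top view the boxes of bowl and prop are within 4 px of the start. The beaker's left edge differs by 6 px while its other edges match, so I take that as detection error. The blue block was not touched.

I could not read the catch and pad joints directly. That they are locked is inferred from the force test and the pictures. The gripper was about 0.2 m to the side of the rail and raised, touching nothing, at hand-in.

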